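# Lock a rejected tub away behind the one-way flap

## Task

The tub with the red label failed its seal check: set it in the lane of the reject box and shove it right through the yellow one-way flap with the blue push bar, far enough that the flap drops fully shut behind it. Then lock the flap by throwing the red toggle lever on top over its dead point with the bar held in the gripper, fingers off flap and lever, and lay the bar back down flat on the chipboard. Leave the green-labelled tubs, the jar and the bottle where they stand.

Things in the scene. Friction and masses are not known exactly. Their poses are not given: they have to be found in the camera images.
- reject_box: steel reject box, fixed, 500 mm long, 130 mm wide; lane, flap, then a box with clear sides and barred top. Origin on the bench under the middle of the door posts; x = push direction (level), z up. Posts at x = -6 to 6 mm, opening 94 mm wide, lintel 86 to 108 mm over the lane floor. Behind: same floor level, 124 mm clear width, end wall at x = 274 mm, top bars 107 mm over the floor
- load_point (a point): point on the lane floor where a tub's middle is put down before pushing, 140 mm before the posts, on the centre line; x axis = push direction. Lane: steel plate 225 mm long up to the posts, 100 mm wide, floor 62 mm above the bench, open above; two guide rods 76 mm apart clear (flared wider at the entry), tops 12 mm above the lane floor
- flap_line (a point): point on the floor of the lane straight under the closed flap, 10 mm past the middle of the posts, on the centre line; its x axis is the push direction, z up
- flap (a joint): yellow flap, 104 mm wide, 70 mm long, hung by its top edge 75 mm above the lane floor over flap_line. 0 = shut, hanging against the posts, which stop it swinging to the lane; grows (rad) as it swings into the box. Spring-shut, about 2 N lifts it. Tub or bar under it holds it open: it drops once the tub's rear is some 65 mm past flap_line and the bar drawn out
- lever (a joint): red toggle lever on the box. 0 = open, leaning 40 deg (0.7 rad) back from upright towards the lane entry; grows (rad) as it swings forward in the push direction: upright at 0.7, dead point 1.31, stop at 1.52. A spring holds it open before the dead point (about 10 N pushed 40 mm above the axis) and snaps it to the stop beyond, where it bolts the flap
- lever_axis (a point): middle of the lever's cross axis: 214 mm above the bench, 22 mm past the middle of the posts, on the centre line; x axis = push direction. The clamp's cheeks reach 10 mm above it; a steel plate lies 43 mm below it. The lever's arm is straight, its round red grip 18 mm thick from 40 to 95 mm from the axis
- lever_end (a point): the free end of the red lever, 95 mm from its axis
- bar_center (a point): centre of the blue push bar: plain square bar, 200 mm long (along its y axis), 20 by 20 mm, 90 g, either end may be used; starts lying flat on the board
- reject_tub_center (a point): centre of the tub with the RED label: closed rigid black tub, 150 mm long (x axis), 60 mm wide (y), 40 mm high (z), about 260 g, starts lying flat on the board
- good_tub_a_center (a point): centre of a tub with a GREEN label, same size; stays where it is
- good_tub_b_center (a point): centre of the other tub with a GREEN label, same size; stays where it is
- board: chipboard board, fixed, 240 mm (x) by 340 mm (y), 18 mm thick, lying on the bench; origin at the centre of its underside, z up. The tubs and the bar lie on it
- jar_center (a point): centre of a jar with a red cap, 66 mm diameter, 105 mm high, standing on the bench on one side of the lane or the other; stays where it is
- bottle_center (a point): centre of a white bottle with a blue cap, 64 mm diameter, 190 mm high, standing on the bench on the side of the lane opposite the jar; stays where it is

How it is judged:
On the way, in this order (a step that is already met when the one before it is completed fails the run):
1. the red-labelled tub, pushed by the bar, swings the flap open (value of joint flap above 0.5 rad and contact force between push_bar and reject_tub above 0.2 N and x of reject_tub_center in the frame of flap_line above -0.07 m and value of joint lever below 0.3 rad), for 0.04 s.
2. the tub is wholly past the flap, the flap has dropped shut behind it, the lever still open (x of reject_tub_center in the frame of flap_line above 0.076 m and value of joint flap below 0.08 rad and value of joint lever below 0.3 rad), for 0.2 s.
3. the bar, held in the gripper, pushes the lever towards its dead point (contact force between push_bar and lever above 0.5 N and value of joint lever above 0.5 rad and contact force between the fingers and push_bar above 1 N), for 0.04 s.
4. the lever is past its dead point against its stop (value of joint lever above 1.42 rad), for 0.2 s.
At the end, for the whole second after the job is handed in: the red-labelled tub lies flat in the reject box, its centre 76 mm or more past the flap; the flap is shut (within 0.08 rad); the lever is past its dead point at its stop (over 1.42 rad); the bar lies flat on the chipboard, its middle on it, released, at rest (x of reject_tub_center in the frame of flap_line between 0.076 and 0.2 m and y of reject_tub_center in the frame of flap_line between -0.035 and 0.035 m and z of reject_tub_center in the frame of flap_line between 0.01 and 0.03 m and value of joint flap below 0.08 rad and value of joint lever above 1.42 rad and x of bar_center in the frame of board between -0.125 and 0.125 m and y of bar_center in the frame of board between -0.175 and 0.175 m and z of bar_center in the frame of board between 0.02 and 0.036 m and linear speed of each of push_bar, reject_tub below 0.02 m/s); the robot touches nothing.
It fails at once if the fingers press on the flap (contact force between the fingers and flap above 2 N).
It fails at once if the fingers press on the toggle lever (contact force between the fingers and lever above 2 N).
It fails at once if a green-labelled tub is shifted by more than 20 mm (distance of any of good_tub_a_center, good_tub_b_center from where it was at the start of the episode above 0.02 m).
It fails at once if the jar or the bottle is shifted by more than 20 mm (distance of any of jar_center, bottle_center from where it was at the start of the episode above 0.02 m).
It also fails if it takes over 72 s, if anything falls off the work surface, if the arm or the gripper's body presses on something with over 40 N, if the wrist force passes 120 N, or if a joint passes its speed limit or range.

## Robot

A 7-joint arm with a two-finger parallel gripper is mounted at the origin on the work surface. World frame = base frame: x ahead of the robot, y to its left, z up, the work surface at z = 0. Lengths are in m, angles in rad, forces in N, time in s.
With the tool pointing down it reaches from about 0.4 to 0.875 m from the base axis. Payload 19.3 kg.
Tool frame: the origin (TCP) lies where the fingers leave the gripper's body, on its centre line; the fingertips stand bot.tip_reach ahead of it and the grasp point (between the pads) lies 54 mm ahead of it (bot.tip_reach is the distance from the TCP to the fingertips, in m); z points along the fingers, y is the line along which they close (so a half turn about z gives the same grasp; the last joint's range is limited). The gripper opens to 85 mm and grips with 20 to 120 N. Pads are 22 mm wide; open, the fingers measure 114 mm over their backs; the gripper's body (76 mm by 85 mm) begins 54 mm behind the grasp point. The pads swing forward as they close: fully open they stand 13 mm farther back than shut.
Start: joints at [-1.328, 0.521, -0.036, 1.599, 0.021, 1.021, -0.113], TCP at [0.192, 0.595, 0.304] pointing down, gripper open.
Joint ranges: [-2.91, 2.91], [-0.3, 2.13], [-1.5, 1.42], [0.17, 2.43], [-1.26, 4.41], [0.16, 1.93], [-2.52, 2.52]. Speed limits (rad/s): [1.89, 1.89, 2.39, 2.39, 3.01, 3.01, 3.01].

## Interface

Orientations are given as [roll, pitch, yaw] about the fixed x, y, z axes, in that order (R = Rz(yaw) Ry(pitch) Rx(roll)).
In Python, from workcell import bot gives the robot as it stands. The module is installed in compiled form; this text tells all that it offers.
- The arm moves only by the shell command python3 -m jog 'ROWS' [FORCE]. ROWS is JSON, a list that holds one entry, the list of rows, each a list of 7 numbers: the shift along the tool's x, y, z in mm, then the turn, a rotation vector about the tool's x, y, z in rad, then the opening, from 0 (shut) to 1 (fully open). In form: [[[tx, ty, tz, wx, wy, wz, fingers], ...]]. A call has 1 to 5 rows; each row shifts and turns the commanded pose from where the row before left it, along the tool's axes as they then stand; what a row does not reach is not made up. A row lasts 1/10 s, in which the tool goes at most 50 mm and 8.59 degrees, less where a joint would pass 70% of its speed; a pose out of reach is approached as far as the arm can. A call is refused whole if a number of a shift passes 50 or a number of a turn 0.15, either way. A call with a gripper value outside its range is refused whole. The fingers move at their own pace and stop on an object; FORCE is the grip in N (left out, the last holds). Time passes only in rows, so rows that do not move let the fingers close. It gives the time, the measured TCP pose, the force, the opening and the grip force at its end, in the units of the state.
- bot.observe(): the state, without advancing time (a new reading comes with each control period).
- bot.grab_frame(name): name is "scene" or "top" or "wrist"; returns a dict with "img" (400x640x3 uint8, red, green, blue), "intrinsics" (3x3 intrinsics, pixels), "R" (3x3) and "t" (3): a world point X has camera coordinates R X + t; the wrist camera has in their place "tool_from_camera" (4x4, takes a point from camera to tool coordinates, whose origin is the TCP and whose axes are the flange's). Camera axes: x right, y down, z forward; pixel columns grow to the right and rows downward; lengths in m; the calibration is good to about 2 mm. A picture is of the moment at which its call begins: read the wrist's pose just before it. There is no depth.
- bot.job_done(): hands the job in; it is judged then, once.
Trained networks look in a picture, given as the dict that the camera call returned (one of the last four; its "shot" number tells which), for a name from the list of things; names that differ only in an ending like _2 or _b are one class to them, and where a whole thing is asked for, a point or a joint stands for the part that bears it (a point fixed in the world has none). Each returns a list of dicts, best first, with "conf" (0 to 1); they miss things now and then, are a little off and sometimes report something else, mostly with a low value. They report only what shows in the picture. A call takes as long as a camera call.
- bot.trace(query, picture): "region" (400x640 bool, what is visible of it).
- bot.spot_point(query, picture): "xyz" ([x, y, z] in m, in world coordinates, good to about 4 mm: a listed point, or the origin of a listed thing).
The state is a dict: "clock": time; "qpos": joint angles; "qd": joint speeds; "joint_efforts": joint torques, N m; "position": TCP position; "tool_rot": TCP orientation; "force": force on the tool from outside, world axes, zero at the start; "moment": the same for the moment, N m; "grip_width": finger opening in m; "finger_force": force on a finger pad.
Only numpy, scipy, OpenCV 4.12 (cv2) and the standard library are available. Lean on these libraries where they do the work, as an engineer would, in place of code of your own. Each camera call takes 0.05 s, during which the arm holds its last target. There are 200 camera calls.

## Working session

There is one attempt and no reset: what is moved stays moved. The work goes in short steps, Python scripts to look and compute and a shell command to move; the robot and the scene stay as the last step left them, time stands still between calls to the robot, and variables do not carry over. Pictures are saved under pics/ and viewed, at most 10 in all, crops included, and the job is handed in when it is done.

```bash
mkdir -p pics; cat > h.py <<'E'
import numpy as np,cv2
from workcell import bot
from scipy.spatial.transform import Rotation as Ro
def save(f,n): cv2.imwrite('pics/'+n+'.png',f['img'][:,:,::-1])
def proj(f,X):
    X=np.atleast_2d(X); c=X@np.array(f['R']).T+np.array(f['t']); p=c@np.array(f['intrinsics']).T
    return p[:,:2]/p[:,2:]
def unproj(f,uv,z):
    R=np.array(f['R']);t=np.array(f['t']);o=-R.T@t
    uv=np.atleast_2d(uv);d=np.c_[uv,np.ones(len(uv))]@np.linalg.inv(f['intrinsics']).T@R
    return o+d*((z-o[2])/d[:,2])[:,None]
E
cat > a.py <<'E'
from h import *
s=bot.observe();print({k:np.round(v,3) for k,v in s.items()},bot.tip_reach)
for n in ['top','scene']:
    f=bot.grab_frame(n);save(f,n+'0')
    print(n,np.round(-np.array(f['R']).T@f['t'],3))
    for q in ['reject_box','load_point','flap_line','lever_axis','lever_end','bar_center','reject_tub_center','good_tub_a_center','board','jar_center','bottle_center']:
        for r in bot.spot_point(q,f)[:3]: print(q,np.round(r['xyz'],3),round(r['conf'],2))
E
python3 a.py
```

```text
{'clock': np.float64(0.0), 'qpos': array([-1.328,  0.522, -0.036,  1.6  ,  0.021,  1.021, -0.113]), 'qd': array([-0.002,  0.001, -0.001, -0.002,  0.   ,  0.001, -0.   ]), 'joint_efforts': array([-2.0000e-03, -9.2713e+01,  1.9790e+00, -3.6995e+01,  1.8000e-02,
        8.0000e-03,  0.0000e+00]), 'position': array([0.192, 0.594, 0.303]), 'tool_rot': array([-3.14 ,  0.   ,  2.829]), 'force': array([ 0.42 ,  0.094, -0.001]), 'moment': array([-0.035, -0.004,  0.018]), 'finger_force': np.float64(0.0), 'grip_width': np.float64(0.085)} 0.0726
top [ 0.415 -0.13   1.042]
reject_box [0.583 0.125 0.004] 0.74
load_point [ 0.568 -0.018  0.065] 0.79
flap_line [0.587 0.134 0.061] 0.97
flap_line [ 0.399 -0.307  0.025] 0.62
flap_line [0.585 0.082 0.284] 0.36
lever_axis [0.59  0.142 0.216] 0.78
lever_end [0.58  0.082 0.282] 0.72
bar_center [0.584 0.085 0.283] 0.48
reject_tub_center [ 0.51  -0.218  0.041] 0.98
good_tub_a_center [ 0.542 -0.41   0.04 ] 0.77
board [ 0.502 -0.318 -0.003] 0.89
board [ 0.711 -0.008  0.093] 0.75
jar_center [0.441 0.116 0.052] 0.71
bottle_center [ 0.715 -0.008  0.098] 0.88
scene [ 1.23  -0.613  0.998]
reject_box [ 0.584  0.12  -0.001] 0.57
flap_line [0.589 0.133 0.063] 0.93
lever_axis [0.587 0.141 0.215] 0.93
lever_end [0.578 0.078 0.288] 0.73
lever_end [ 0.397 -0.308  0.027] 0.64
bar_center [ 0.394 -0.304  0.028] 0.9
reject_tub_center [ 0.507 -0.216  0.036] 0.92
good_tub_a_center [ 0.539 -0.413  0.04 ] 0.73
good_tub_a_center [ 0.397 -0.304  0.025] 0.66
jar_center [0.444 0.116 0.053] 0.56
bottle_center [ 0.71  -0.007  0.097] 0.78
bottle_center [0.589 0.12  0.003] 0.24
```

View pics/top0.png

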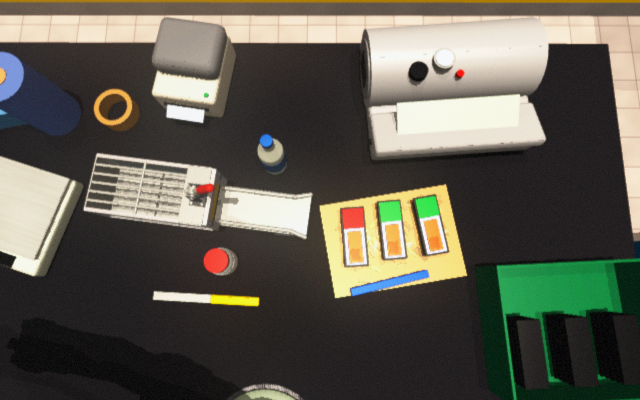

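View pics/scene0.png

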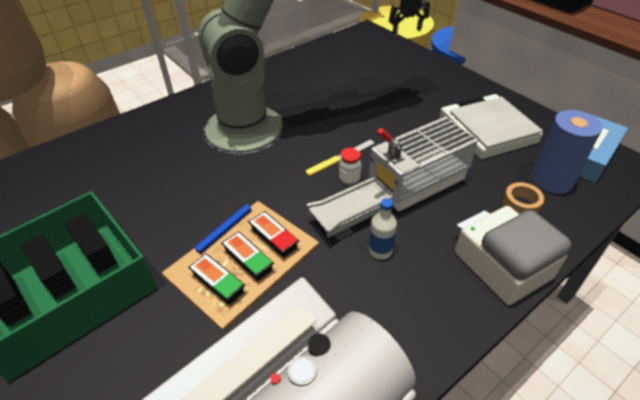

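The top view shows the red tub around (354,237), the green ones around (391,230) and (430,226), and the bar from (352,291) to (428,274). The lane entry is near (308,215), the flap near (218,210), the lever near (203,190), the jar at (220,262) and the bottle at (271,153). The scene view agrees. Next I'll refine the poses.

```bash
cat > b.py <<'E'
from h import *
f=bot.grab_frame('top')
g=cv2.cvtColor(f['img'],cv2.COLOR_RGB2GRAY)
m=bot.trace('reject_box',f)[0]['region']
L=cv2.createLineSegmentDetector().detect(g)[0][:,0]
A=[]
for l in L:
    p=l.reshape(2,2);c=p.mean(0).astype(int);n=np.hypot(*(p[1]-p[0]))
    if n>40 and m[max(c[1]-4,0):c[1]+5,c[0]-4:c[0]+5].any():
        w=unproj(f,p,.1);d=w[1]-w[0];a=np.degrees(np.arctan2(d[1],d[0]))%180
        A.append((round(n),round(a,2),p.round().tolist()))
for a in sorted(A,key=lambda a:-a[0])[:14]:print(a)
for q,z in [('reject_tub_center',.058),('good_tub_a_center',.058),('bar_center',.038),('board',.018)]:
    for r in bot.trace(q,f)[:2]:
        ps=cv2.findContours(r['region'].astype(np.uint8),0,2)[0];k=max(ps,key=cv2.contourArea)[:,0]
        w=unproj(f,k,z)[:,:2]*1000
        (c,s,an)=cv2.minAreaRect(w.astype(np.float32));b=cv2.boxPoints((c,s,an))
        e=max([b[1]-b[0],b[2]-b[1]],key=np.linalg.norm)
        print(q,round(r['conf'],2),np.round(c,1),np.round(s,1),round(np.degrees(np.arctan2(e[1],e[0]))%180,1),b.round().tolist())
E
python3 b.py
```

```text
(119, np.float64(83.07), [[214.0, 167.0], [97.0, 152.0]])
(104, np.float64(82.72), [[108.0, 215.0], [211.0, 229.0]])
(72, np.float64(83.26), [[295.0, 194.0], [223.0, 185.0]])
(64, np.float64(83.2), [[291.0, 199.0], [227.0, 191.0]])
(61, np.float64(82.81), [[230.0, 225.0], [291.0, 233.0]])
(58, np.float64(173.26), [[96.0, 152.0], [82.0, 209.0]])
(47, np.float64(85.12), [[87.0, 201.0], [133.0, 206.0]])
(45, np.float64(84.01), [[89.0, 192.0], [134.0, 197.0]])
(45, np.float64(83.25), [[141.0, 168.0], [96.0, 162.0]])
(44, np.float64(173.3), [[306.0, 238.0], [311.0, 194.0]])
(44, np.float64(83.17), [[98.0, 157.0], [142.0, 162.0]])
(40, np.float64(83.19), [[147.0, 163.0], [187.0, 168.0]])
reject_tub_center 0.72 [ 509.7 -217.5] [149.3  60.5] 4.4 [[433.0, -193.0], [438.0, -253.0], [586.0, -242.0], [582.0, -182.0]]
good_tub_a_center 0.75 [ 540.4 -404.6] [150.2  67.2] 10.1 [[461.0, -385.0], [472.0, -451.0], [620.0, -424.0], [608.0, -358.0]]
good_tub_a_center 0.36 [624.6 175.8] [23.3 74.5] 100.9 [[606.0, 210.0], [620.0, 137.0], [643.0, 141.0], [629.0, 215.0]]
bar_center 0.96 [ 396.8 -306.7] [ 23.4 200.5] 104.2 [[361.0, -212.0], [410.0, -407.0], [433.0, -401.0], [383.0, -207.0]]
bar_center 0.18 [ 510.1 -217.1] [150.3  62.6] 5.6 [[432.0, -193.0], [438.0, -256.0], [588.0, -241.0], [582.0, -179.0]]
board 0.94 [ 505.7 -316.8] [242.3 344.6] 100.3 [[356.0, -169.0], [417.0, -508.0], [656.0, -465.0], [594.0, -126.0]]
```

```bash
cat >> h.py <<'E'
PY=np.radians(83.05)
u=np.array([np.cos(PY),np.sin(PY),0]);nl=np.array([-u[1],u[0],0])
def go(*way):
    """way: (xyz, R, n, grip) -> straight/slerp rows from the present pose"""
    s=bot.observe();p=np.array(s['position']);R=Ro.from_euler('xyz',s['tool_rot'])
    for x,R2,n,gr in way:
        rv=(R.inv()*R2).as_rotvec();d=(np.array(x)-p)/n
        for i in range(n):
            t=R.inv().apply(d);print('[%s,%g],'%(','.join('%g'%v for v in np.r_[t*1000,rv/n].round([1,1,1,4,4,4])),gr))
            R=R*Ro.from_rotvec(rv/n);p=p+d
        print('--')
def down(yaw,tilt=0): # tool x at yaw(deg), tool down; tilt about tool y
    return Ro.from_euler('xyz',[np.pi,0,np.radians(yaw)])*Ro.from_rotvec([0,tilt,0])
def st():
    s=bot.observe();print(np.round(s['clock'],2),np.round(s['position'],4),np.round(s['tool_rot'],4),'F',np.round(s['force'],1),'w',round(float(s['grip_width']),4),'ff',round(float(s['finger_force']),1));return s
E
cat > c.py <<'E'
from h import *
f=bot.grab_frame('top')
for a in (-.05,0,.05):
    c=np.array([.5097,-.2175,.058])+a*np.array([np.cos(.077),np.sin(.077),0])
    w=np.array([np.sin(.077),-np.cos(.077),0])
    P=[c+w*k/1000 for k in range(20,70,2)]
    px=proj(f,P).astype(np.float32)
    v=cv2.remap(f['img'],px[:,0].copy(),px[:,1].copy(),1)[:,0].astype(int)
    print([(k,*x) for k,x in zip(range(20,70,2),v.tolist())])
e=unproj(f,[[306,238],[311,194],[308.5,216]],.062);print(e.round(4))
F=np.array([.588,.1335,.062]);print('ctr off',(e[2]-F)@nl,'along',(e[2]-F)@u)
G=np.array([.5097,-.2175])
go(([.42,.2,.42],down(70),10,1),([.5097,-.2175,.30],down(4.4),12,.85))
E
python3 c.py
```

```text
[(20, 242, 241, 243), (22, 243, 243, 246), (24, 219, 218, 221), (26, 175, 170, 167), (28, 133, 124, 102), (30, 174, 159, 102), (32, 224, 214, 135), (34, 244, 236, 153), (36, 244, 235, 155), (38, 239, 228, 149), (40, 237, 223, 148), (42, 242, 232, 160), (44, 244, 236, 161), (46, 245, 237, 158), (48, 247, 238, 159), (50, 246, 237, 156), (52, 246, 237, 157), (54, 246, 231, 148), (56, 246, 225, 140), (58, 242, 216, 132), (60, 227, 186, 110), (62, 162, 123, 71), (64, 104, 81, 52), (66, 93, 80, 64), (68, 118, 109, 99)]
[(20, 245, 244, 247), (22, 242, 243, 246), (24, 213, 211, 214), (26, 164, 158, 152), (28, 145, 138, 111), (30, 188, 185, 132), (32, 237, 236, 184), (34, 245, 244, 198), (36, 246, 245, 188), (38, 246, 244, 173), (40, 245, 241, 161), (42, 243, 235, 150), (44, 241, 230, 143), (46, 244, 232, 146), (48, 246, 235, 151), (50, 247, 237, 152), (52, 246, 234, 151), (54, 243, 226, 153), (56, 243, 227, 162), (58, 229, 213, 155), (60, 194, 168, 116), (62, 147, 114, 71), (64, 94, 74, 50), (66, 91, 78, 63), (68, 117, 109, 101)]
[(20, 246, 73, 57), (22, 247, 72, 57), (24, 245, 79, 63), (26,
[... 408 characters left out ...]
 81, 88, 60), (68, 83, 144, 73)]
[[ 0.5039 -0.0981  0.062 ]
 [ 0.6154 -0.1089  0.062 ]
 [ 0.5591 -0.1034  0.062 ]]
ctr off 2.318367888851129e-05 along -0.23868003714461974Traceback (most recent call last):
  File "c.py", line 13, in <module>
    go(([.42,.2,.42],down(70),10,1),([.5097,-.2175,.30],down(4.4),12,.85))
    ~~^^^^^^^^^^^^^^^^^^^^^^^^^^^^^^^^^^^^^^^^^^^^^^^^^^^^^^^^^^^^^^^^^^^^
  File "h.py", line 20, in go
    t=R.inv().apply(d);print('[%s,%g],'%(','.join('%g'%v for v in np.r_[t*1000,rv/n].round([1,1,1,4,4,4])),gr))
                                                                  ~~~~~~~~~~~~~~~~~~~~~~~~^^^^^^^^^^^^^^^
TypeError: 'list' object cannot be interpreted as an integer
```

```bash
sed -i "s/np.r_\[t\*1000,rv\/n\].round(\[1,1,1,4,4,4\])/np.r_[(t*1000).round(1),(rv\/n).round(3)]/" h.py
python3 - <<'E'
from h import *
go(([.42,.2,.42],down(75),12,1),([.5097,-.2175,.30],down(4.4),12,.85))
E
```

```text
[-28.2,-25.5,-9.7,-0,0,0.127,1],
[-31.2,-21.7,-9.7,-0,0,0.127,1],
[-33.7,-17.6,-9.7,-0,0,0.127,1],
[-35.6,-13.2,-9.7,-0,0,0.127,1],
[-37,-8.6,-9.7,-0,0,0.127,1],
[-37.8,-3.8,-9.7,-0,0,0.127,1],
[-38,1,-9.7,-0,0,0.127,1],
[-37.5,5.7,-9.7,-0,0,0.127,1],
[-36.5,10.4,-9.7,-0,0,0.127,1],
[-34.9,15,-9.7,-0,0,0.127,1],
[-32.7,19.2,-9.7,-0,0,0.127,1],
[-30,23.2,-9.7,-0,0,0.127,1],
--
[-31.7,16.2,10,-0,-0,0.103,0.85],
[-29.8,19.4,10,-0,-0,0.103,0.85],
[-27.7,22.3,10,-0,-0,0.103,0.85],
[-25.3,25.1,10,-0,-0,0.103,0.85],
[-22.6,27.5,10,-0,-0,0.103,0.85],
[-19.6,29.7,10,-0,-0,0.103,0.85],
[-16.5,31.5,10,-0,-0,0.103,0.85],
[-13.2,33.1,10,-0,-0,0.103,0.85],
[-9.7,34.2,10,-0,-0,0.103,0.85],
[-6.1,35.1,10,-0,-0,0.103,0.85],
[-2.5,35.5,10,-0,-0,0.103,0.85],
[1.1,35.6,10,-0,-0,0.103,0.85],
--
```

```bash

python3 -m jog '[[[-28,-25,-10,0,0,0.127,1],[-31,-22,-10,0,0,0.127,1],[-34,-18,-10,0,0,0.127,1],[-36,-13,-10,0,0,0.127,1],[-37,-9,-10,0,0,0.127,1]]]' 60 | tail -1
python3 -m jog '[[[-38,-4,-10,0,0,0.127,1],[-38,1,-10,0,0,0.127,1],[-37,6,-10,0,0,0.127,1],[-36,10,-10,0,0,0.127,1],[-35,15,-10,0,0,0.127,1]]]' | tail -1
python3 -m jog '[[[-33,19,-10,0,0,0.127,1],[-30,23,-10,0,0,0.127,1],[-32,16,10,0,0,0.103,0.85],[-30,19,10,0,0,0.103,0.85],[-28,22,10,0,0,0.103,0.85]]]' | tail -1
python3 -m jog '[[[-25,25,10,0,0,0.103,0.85],[-23,27,10,0,0,0.103,0.85],[-20,30,10,0,0,0.103,0.85],[-16,31,10,0,0,0.103,0.85],[-13,33,10,0,0,0.103,0.85]]]' | tail -1
python3 -m jog '[[[-10,34,10,0,0,0.103,0.85],[-6,35,10,0,0,0.103,0.85],[-2,35,10,0,0,0.103,0.85],[1,35,10,0,0,0.103,0.85],[0,0,0,0,0,0,0.85]]]' | tail -1
python3 - <<'E'
from h import *
st()
go(([.5097,-.2175,.130],down(4.4),5,.85),([.5097,-.2175,.105],down(4.4),1,.85))
f=bot.grab_frame('wrist');save(f,'wr1')
E
```

```text
finger_force: 0.0
finger_force: 0.0
finger_force: 0.0
finger_force: 0.0
finger_force: 0.0
4.05 [ 0.5031 -0.2211  0.3029] [3.1395e+00 1.6000e-03 6.0600e-02] F [-0.8  0.7 -0.3] w 0.0728 ff 0.0
[1.4,-0.7,34.6,0,0,-0.003,0.85],
[1.4,-0.7,34.6,0,0,-0.003,0.85],
[1.4,-0.7,34.6,0,0,-0.003,0.85],
[1.4,-0.7,34.6,0,0,-0.003,0.85],
[1.4,-0.6,34.6,0,0,-0.003,0.85],
--
[0,0,25,-0,-0,0,0.85],
--
```

View pics/wr1.png

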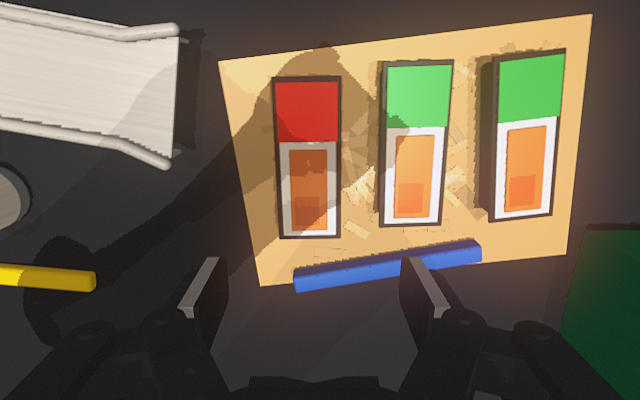

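The wrist view shows the red tub at (308,157), centred between the fingers (210 and 415), with open board on both sides. Going down to grasp.

```bash

python3 -m jog '[[[1.4,-0.7,35,0,0,0,0.85],[1.4,-0.7,35,0,0,0,0.85],[1.4,-0.7,35,0,0,0.005,0.85],[1.4,-0.7,35,0,0,0.005,0.85],[1.4,-0.6,35,0,0,-0.01,0.85]]]' | tail -1
python3 -m jog '[[[0,0,20,0,0,-0.01,0.85],[0,0,2,0,0,0,0.85],[0,0,0,0,0,0,0.5],[0,0,0,0,0,0,0.5],[0,0,0,0,0,0,0.5]]]' 60| tail -1
python3 - <<'E'
from h import *
st()
E
python3 -m jog '[[[0,0,0,0,0,0,0.5],[0,0,0,0,0,0,0.5],[0,0,-20,0,0,0,0.5],[0,0,-20,0,0,0,0.5],[0,0,-30,0,0,0,0.5]]]' | tail -1
python3 - <<'E'
from h import *
st()
F=np.array([.5877,.1335,.062]);Ld=F-.150*u;print(Ld)
yaw=4.4+78.65
go((np.r_[Ld[:2]-.02*u[:2],.22],down(yaw),11,.5),)
E
```

```text
finger_force: 0.0
finger_force: 65.8
5.1 [ 0.5109 -0.2131  0.1081] [ 3.1414e+00 -1.5000e-03  7.9300e-02] F [ 0.1 -0.6  3.4] w 0.0586 ff 65.8
finger_force: 66.2
5.6 [ 0.51   -0.213   0.1774] [-3.141e+00  1.200e-03  7.890e-02] F [ 0.2  0.9 -2.9] w 0.0586 ff 66.2
[ 0.56954953 -0.01539782  0.062     ]
[6.4,-15.7,-3.9,-0,0,-0.125,0.5],
[8.3,-14.8,-3.9,-0,0,-0.125,0.5],
[10.1,-13.6,-3.9,-0,0,-0.125,0.5],
[11.7,-12.3,-3.9,-0,0,-0.125,0.5],
[13.2,-10.7,-3.9,-0,0,-0.125,0.5],
[14.4,-9,-3.9,-0,0,-0.125,0.5],
[15.4,-7.1,-3.9,-0,0,-0.125,0.5],
[16.2,-5.2,-3.9,-0,0,-0.125,0.5],
[16.7,-3.1,-3.9,-0,0,-0.125,0.5],
[16.9,-1,-3.9,-0,0,-0.125,0.5],
[16.9,1.1,-3.9,-0,0,-0.125,0.5],
--
```

```bash

python3 -m jog '[[[6,-16,-4,0,0,-0.125,0.5],[8,-15,-4,0,0,-0.125,0.5],[10,-14,-4,0,0,-0.125,0.5],[12,-12,-4,0,0,-0.125,0.5],[13,-11,-4,0,0,-0.125,0.5]]]' | tail -1
python3 -m jog '[[[14,-9,-4,0,0,-0.125,0.5],[15,-7,-4,0,0,-0.125,0.5],[16,-5,-4,0,0,-0.125,0.5],[17,-3,-4,0,0,-0.125,0.5],[17,-1,-4,0,0,-0.125,0.5]]]' | tail -1
python3 -m jog '[[[17,1,-4,0,0,-0.125,0.5],[10,0,0,0,0,0,0.5],[10,0,0,0,0,0,0.5],[0,0,0,0,0,0,0.5],[0,0,0,0,0,0,0.5]]]' | tail -1
python3 - <<'E'
from h import *
st()
F=np.array([.5877,.1335,.062]);Ld=F-.150*u
go((np.r_[Ld[:2],.17],down(83.05),2,.5),)
f=bot.grab_frame('top');save(f,'top1')
for q in ['reject_tub_center','load_point','flap_line']:
  for r in bot.spot_point(q,f)[:1]:print(q,np.round(r['xyz'],4),r['conf'], (np.array(r['xyz'])-F)@u,(np.array(r['xyz'])-F)@nl)
E
```

```text
finger_force: 66.4
finger_force: 66.4
finger_force: 66.5
7.1 [ 0.5679 -0.0157  0.2208] [-3.1412e+00  6.0000e-04  1.4519e+00] F [ 0.5 -1.  -3.6] w 0.0585 ff 66.5
[0.3,0.8,25.4,-0,0,0.001,0.5],
[0.3,0.8,25.4,-0,0,0.001,0.5],
--
reject_tub_center [ 0.5678 -0.0185  0.152 ] 0.75 -0.15329108539357922 0.0013613004291495167
load_point [ 0.5712 -0.0168  0.0651] 0.95 -0.15119216611502725 -0.0018080114618014714
```

```bash

python3 -m jog '[[[0,1,25,0,0,0,0.5],[0,0.6,25,0,0,0,0.5],[0,0,10,0,0,0,0.5],[0,0,5,0,0,0,0.5],[0,0,0,0,0,0,0.5]]]' | tail -4
python3 - <<'E'
from h import *
st()
E
```

```text
tool_rot: [-3.141, 0.0, 1.453]
force: [0.4, 0.1, -3.2]
grip_width: 0.0584
finger_force: 66.3
7.8 [ 0.5698 -0.0158  0.1559] [-3.1413e+00  2.0000e-04  1.4533e+00] F [ 0.4  0.1 -3.2] w 0.0584 ff 66.3
```

```bash

python3 -m jog '[[[0,0,2,0,0,0,0.5],[0,0,1.5,0,0,0,0.5],[0,0,0,0,0,0,0.5]]]' | tail -4
python3 -m jog '[[[0,0,0,0,0,0,0.95],[0,0,0,0,0,0,0.95],[0,0,0,0,0,0,0.95],[0,0,-30,0,0,0,0.95],[0,0,-45,0,0,0,0.95]]]' | tail -4
python3 -m jog '[[[-20,0,-45,0,0,0,0.5],[-40,0,-30,0,0,0,0.5],[-45,0,0,0,0,0,0.5],[-45,0,0,0,0,0,0.5],[0,0,0,0,0,0,0.5]]]' | tail -4
python3 - <<'E'
from h import *
s=st()
F=np.array([.5877,.1335,.062])
f=bot.grab_frame('top')
for q in ['reject_tub_center','bar_center']:
  for r in bot.spot_point(q,f)[:1]:print(q,np.round(r['xyz'],4),r['conf'], (np.array(r['xyz'])-F)@u,(np.array(r['xyz'])-F)@nl)
for q,z in [('reject_tub_center',.102),('bar_center',.038)]:
    for r in bot.trace(q,f)[:1]:
        ps=cv2.findContours(r['region'].astype(np.uint8),0,2)[0];k=max(ps,key=cv2.contourArea)[:,0]
        w=unproj(f,k,z)[:,:2]*1000
        (c,sz,an)=cv2.minAreaRect(w.astype(np.float32));print(q,c,sz,an)
f=bot.grab_frame('wrist');save(f,'wr2')
E
```

```text
tool_rot: [3.141, -0.0, 1.454]
force: [-1.2, -0.9, -3.4]
grip_width: 0.0585
finger_force: 66.3
tool_rot: [-3.138, 0.001, 1.454]
force: [0.6, 0.2, 0.0]
grip_width: 0.0811
finger_force: 0.0
tool_rot: [3.141, 0.003, 1.446]
force: [-0.2, 1.1, 0.1]
grip_width: 0.0425
finger_force: 0.0
9.1 [ 0.5507 -0.1709  0.3032] [3.1405e+00 2.6000e-03 1.4463e+00] F [-0.2  1.1  0.1] w 0.0425 ff 0.0
reject_tub_center [ 0.5712 -0.0169  0.0816] 0.76 -0.15129143132750317 -0.0018201117755209174
bar_center [ 0.3964 -0.3038  0.023 ] 0.78 -0.45723467430253206 0.1369796795713052
reject_tub_center (571.9391479492188, 8.369766235351562) (94.13395690917969, 57.69563293457031) 85.95690155029297
bar_center (399.1495666503906, -313.80523681640625) (22.933835983276367, 185.5225372314453) 14.475866317749023
```

View pics/wr2.png

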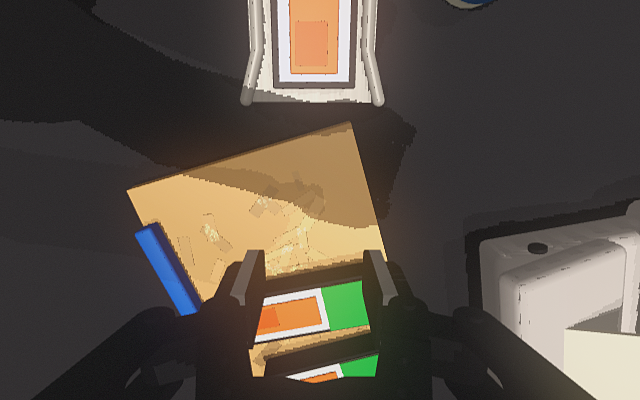

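The tub sits centred between the rods in the wrist view (285-355 px, rods at 250 and 375). Next is the bar, gripped 22 mm from its near (-y) end with the tool tilted back 15°.

```bash

python3 - <<'E'
from h import *
R=down(104.2,np.radians(15));z=R.apply([0,0,1])
b=np.array([.396,-.306]);a=np.radians(104.2);d=np.array([np.cos(a),np.sin(a)])
g=np.r_[b-.078*d,.0415];t=g-.054*z
print(t)
go((t+[0,0,.09],R,7,.5),(t,R,3,.5))
E
```

```text
[ 0.41856245 -0.39516593  0.09365999]
[-35.1,-15.2,16.9,0.007,0.037,-0.052,0.5],
[-34.9,-16.9,15.8,0.007,0.037,-0.052,0.5],
[-34.5,-18.6,14.6,0.007,0.037,-0.052,0.5],
[-34,-20.3,13.5,0.007,0.037,-0.052,0.5],
[-33.4,-21.9,12.4,0.007,0.037,-0.052,0.5],
[-32.7,-23.5,11.3,0.007,0.037,-0.052,0.5],
[-31.8,-25.1,10.3,0.007,0.037,-0.052,0.5],
--
[-7.8,0,29,-0,-0,-0,0.5],
[-7.8,0,29,-0,-0,-0,0.5],
[-7.8,0,29,-0,-0,-0,0.5],
--
```

```bash

python3 -m jog '[[[-35,-15,17,0.007,0.037,-0.052,0.5],[-35,-17,16,0.007,0.037,-0.052,0.5],[-34.5,-18.5,14.5,0.007,0.037,-0.052,0.5],[-34,-20,13.5,0.007,0.037,-0.052,0.5],[-33.5,-22,12.5,0.007,0.037,-0.052,0.5]]]' | tail -1
python3 -m jog '[[[-32.5,-23.5,11.5,0.007,0.037,-0.052,0.5],[-32,-25,10,0.007,0.037,-0.052,0.5],[0,0,0,0,0,0,0.5],[0,0,0,0,0,0,0.5]]]' | tail -1
python3 - <<'E'
from h import *
s=st()
R=down(104.2,np.radians(15))
go(([ 0.4186,-0.3952,0.0937],R,3,.5))if 0 else go(([ 0.4186,-0.3952,0.0937],R,3,.5),)
f=bot.grab_frame('wrist');save(f,'wr3')
r=bot.trace('bar_center',f)[0];print(r['conf'])
# predicted bar edges check: project bar axis ends
T=np.eye(4);T[:3,:3]=Ro.from_euler('xyz',s['tool_rot']).as_matrix();T[:3,3]=s['position']
W=T@np.array(f['tool_from_camera']);Rc=W[:3,:3].T;g={'R':Rc,'t':-Rc@W[:3,3],'intrinsics':f['intrinsics'],'img':f['img']}
k=max(cv2.findContours(r['region'].astype(np.uint8),0,2)[0],key=cv2.contourArea)[:,0]
print(cv2.minAreaRect((unproj(g,k,.038)[:,:2]*1000).astype(np.float32)))
E
```

```text
finger_force: 0.0
finger_force: 0.0
10.3 [ 0.4185 -0.3963  0.1828] [-3.1399 -0.263   1.8186] F [0.5 0.8 0.9] w 0.0427 ff 0.0
[-7.4,0.2,28.8,-0.001,-0,-0,0.5],
[-7.4,0.2,28.8,-0.001,-0,-0,0.5],
[-7.4,0.1,28.8,-0.001,-0,-0,0.5],
--
0.84
((397.02691650390625, -316.3940734863281), (19.297935485839844, 173.86366271972656), 14.337794303894043)
```

View pics/wr3.png

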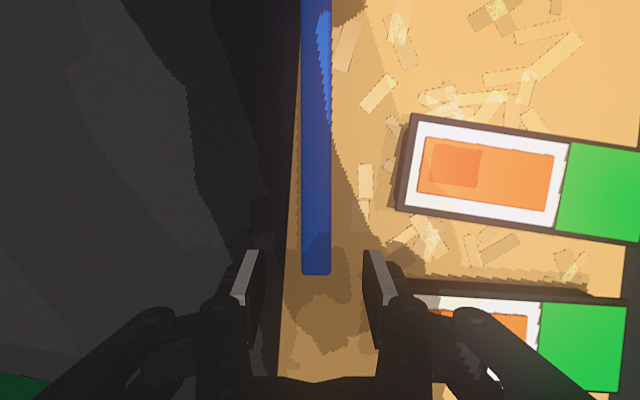

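The bar end shows at (316,272) px, between the fingers at 250 and 370, and the green tub corner is clear on the right. Descending and gripping.

```bash

python3 -m jog '[[[-7.4,0.2,28.8,0,0,0,0.42],[-7.4,0.2,28.8,0,0,0,0.42],[-7.4,0.1,28,0,0,0,0.42],[0,0,0,0,0,0,0.42]]]' | tail -4
python3 -m jog '[[[0,0,0,0,0,0,0],[0,0,0,0,0,0,0],[0,0,0,0,0,0,0],[0,0,0,0,0,0,0],[0,0,0,0,0,0,0]]]' 90| tail -4
python3 - <<'E'
from h import *
st()
E
```

```text
tool_rot: [-3.139, -0.266, 1.822]
force: [-1.1, 0.3, -0.1]
grip_width: 0.0359
finger_force: 0.0
tool_rot: [3.141, -0.261, 1.82]
force: [-0.6, 1.6, 10.4]
grip_width: 0.0173
finger_force: 89.6
11.3 [ 0.4196 -0.3957  0.0966] [ 3.1411 -0.2607  1.8202] F [-0.6  1.6 10.4] w 0.0173 ff 89.6
```

```bash

python3 -m jog '[[[7.8,0,-29,0,0,0,0],[10.4,0,-38.6,0,0,0,0],[10.4,0,-38.6,0,0,0,0],[0,0,0,0,0,0,0],[0,0,0,0,0,0,0]]]' | tail -1
python3 - <<'E'
from h import *
st()
F=np.array([.5877,.1335,.062]);R=down(83.05,np.radians(15))
p=F-.454*u
go((np.r_[p[:2],.20],R,5,0),(np.r_[p[:2],.154],R,2,0))
E
```

```text
finger_force: 88.5
11.8 [ 0.4193 -0.3955  0.2063] [ 3.141  -0.26    1.8202] F [-0.4  0.3 -2.2] w 0.0179 ff 88.5
[8.9,25.9,3.7,-0.019,0,0.072,0],
[10.8,25.1,4.2,-0.019,0,0.072,0],
[12.5,24.2,4.7,-0.019,0,0.072,0],
[14.2,23.1,5.1,-0.019,0,0.072,0],
[15.8,21.9,5.5,-0.019,0,0.072,0],
--
[-6,-0,22.2,0,-0,-0,0],
[-6,-0,22.2,0,-0,-0,0],
--
```

```bash

python3 -m jog '[[[9,26,4,-0.019,0,0.072,0],[11,25,4,-0.019,0,0.072,0],[12.5,24,4.5,-0.019,0,0.072,0],[14,23,5,-0.019,0,0.072,0],[16,22,5.5,-0.019,0,0.072,0]]]' | tail -1
python3 -m jog '[[[0,0,0,0,0,0,0],[0,0,0,0,0,0,0]]]' | tail -1
cat > d.py <<'E'
from h import *
import sys
s=st()
F=np.array([.5877,.1335,.062])
for n in ['top','scene']:
    f=bot.grab_frame(n)
    for q in ['bar_center','reject_tub_center','lever_end','lever_axis']:
      for r in bot.spot_point(q,f)[:1]:e=np.array(r['xyz'])-F;print(n,q,np.round(r['xyz'],4),round(r['conf'],2),'along',round(e@u,4),'left',round(e@nl,4),'up',round(e[2],4))
e=s['position']-F;print('TCP along',e@u,'left',e@nl,'up',e[2],'yaw',np.degrees(s['tool_rot'][2]))
f=bot.grab_frame('wrist');save(f,sys.argv[1])
r=bot.trace('bar_center',f)
if r:
    T=np.eye(4);T[:3,:3]=Ro.from_euler('xyz',s['tool_rot']).as_matrix();T[:3,3]=s['position']
    W=T@np.array(f['tool_from_camera']);Rc=W[:3,:3].T;g={'R':Rc,'t':-Rc@W[:3,3],'intrinsics':f['intrinsics'],'img':f['img']}
    k=max(cv2.findContours(r[0]['region'].astype(np.uint8),0,2)[0],key=cv2.contourArea)[:,0]
    w=unproj(g,k,s['position'][2]-.0586)-F;print(r[0]['conf'],cv2.minAreaRect(np.c_[w@u,w@nl].astype(np.float32)*1000))
E
python3 d.py wr4
```

```text
finger_force: 88.4
finger_force: 88.4
12.5 [ 0.532  -0.3163  0.1977] [-3.1374 -0.2618  1.4482] F [ 0.6  0.5 -0.5] w 0.0171 ff 88.4
top bar_center [ 0.5438 -0.2244  0.1268] 0.8 along -0.3606 left 0.0003 up 0.0648
top reject_tub_center [ 0.5717 -0.0202  0.0826] 0.97 along -0.1545 left -0.0027 up 0.0206
top lever_end [0.5834 0.0825 0.2822] 0.7 along -0.0511 left -0.0019 up 0.2202
top lever_axis [0.5895 0.1428 0.2108] 0.67 along 0.0094 left -0.0007 up 0.1488
scene bar_center [ 0.5467 -0.2274  0.128 ] 0.81 along -0.3632 left -0.003 up 0.066
scene reject_tub_center [ 0.5684 -0.016   0.0799] 0.72 along -0.1507 left 0.0011 up 0.0179
scene lever_end [ 0.5289 -0.3069  0.038 ] 0.74 along -0.4443 left 0.0051 up -0.024
scene lever_axis [0.5853 0.1462 0.2164] 0.9 along 0.0123 left 0.0039 up 0.1544
TCP along -0.4532283142857909 left 0.0008147384209015639 up 0.1357404736017782 yaw 82.97743932766932
0.76 ((-392.2205810546875, 2.874246597290039), (132.6988983154297, 19.872846603393555), 0.0850955918431282)
```

View pics/wr4.png

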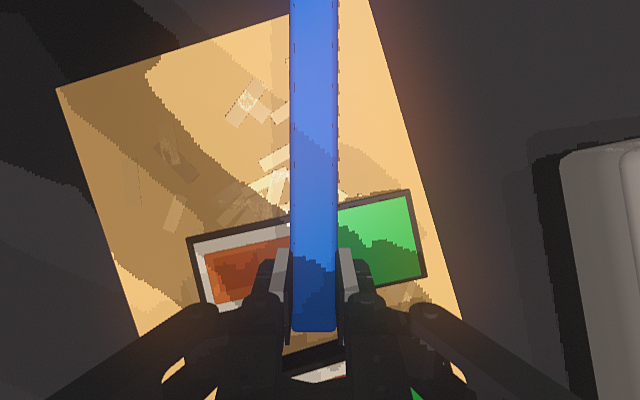

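The wrist view shows the bar straight ahead in the grip (x 290-338) and over the centre line. Down into the lane, then push.

```bash

python3 -m jog '[[[-6,0,21,0,0,0,0],[-6,0,21,0,0,0,0],[0,0,0,0,0,0,0],[19.3,0.5,5.2,0,0,0,0],[19.3,0,5.2,0,0,0,0]]]' | tail -5
python3 - <<'E'
from h import *
s=st();e=s['position']-np.array([.5877,.1335,.062]);print(e@u,e@nl,e[2])
E
python3 -m jog '[[[19.3,0,5.2,0,0,0,0],[19.3,0,5.2,0,0,0,0],[19.3,0,5.2,0,0,0,0],[19.3,0,5.2,0,0,0,0],[0,0,0,0,0,0,0]]]' | tail -5
python3 - <<'E'
from h import *
s=st();e=s['position']-np.array([.5877,.1335,.062]);print(e@u,e@nl,e[2])
E
```

```text
position: [0.5378, -0.2774, 0.1559]
tool_rot: [-3.14, -0.261, 1.446]
force: [-1.0, -1.4, -1.4]
grip_width: 0.0179
finger_force: 88.5
13.6 [ 0.5378 -0.2774  0.1559] [-3.14   -0.2611  1.4465] F [-1.  -1.4 -1.4] w 0.0179 ff 88.5
-0.4138775383059713 -0.00020002583541336514 0.09392824617961573
position: [0.548, -0.1949, 0.1551]
tool_rot: [-3.139, -0.263, 1.451]
force: [0.9, -0.7, -0.3]
grip_width: 0.0174
finger_force: 88.5
14.1 [ 0.548  -0.1949  0.1551] [-3.1388 -0.2634  1.4508] F [ 0.9 -0.7 -0.3] w 0.0174 ff 88.5
-0.3307477109519149 -0.00029724009711605396 0.09308314540297835
```

```bash

python3 -m jog '[[[19.3,0,5.2,0,0,0,0],[19.3,0,5.2,0,0,0,0],[19.3,0,5.2,0,0,0,0],[19.3,0,5.2,0,0,0,0],[0,0,0,0,0,0,0]]]' | grep force
python3 -m jog '[[[19.3,0,5.2,0,0,0,0],[19.3,0,5.2,0,0,0,0],[19.3,0,5.2,0,0,0,0],[19.3,0,5.2,0,0,0,0],[0,0,0,0,0,0,0]]]' | grep force
python3 - <<'E'
from h import *
s=st();e=s['position']-np.array([.5877,.1335,.062]);print(e@u,e@nl,e[2])
f=bot.grab_frame('scene');save(f,'sc2')
for q in ['reject_tub_center','bar_center','lever_end']:
  for r in bot.spot_point(q,f)[:1]:e=np.array(r['xyz'])-np.array([.5877,.1335,.062]);print(q,r['conf'],e@u,e@nl,e[2])
cv2.imwrite('pics/sc2c.png',cv2.resize(f['img'][90:260,290:500,::-1],None,fx=3.5,fy=3.5))
E
```

```text
force: [-0.3, -0.7, -1.4]
finger_force: 88.4
force: [-0.8, 0.2, -1.1]
finger_force: 88.4
15.1 [ 0.5672 -0.0386  0.1546] [-3.1388 -0.2622  1.4491] F [-0.8  0.2 -1.1] w 0.0173 ff 88.4
-0.17335219284970182 -0.0004387901868423302 0.09263711235153327
reject_tub_center 0.68 0.0927713209186282 0.0017383943778368962 0.016600000000000004
bar_center 0.89 -0.0790435955640707 0.00134536251754878 0.023099999999999996
lever_end 0.75 -0.05196121827730273 0.003135569348380055 0.22549999999999998
```

View pics/sc2c.png

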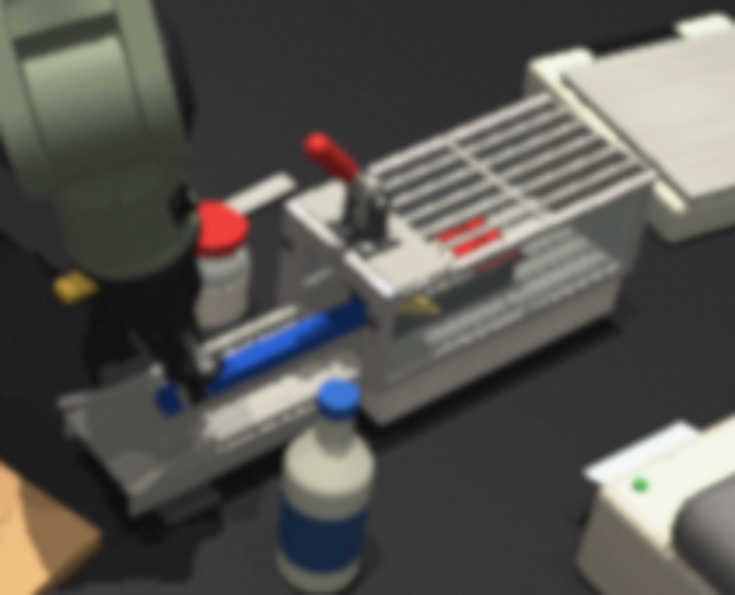

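The tub is through with the flap resting on it (yellow at (415,305)), the bar is under the lintel, and the wrist is well clear of the lever. Pushing 60 mm more, then withdrawing.

```bash

python3 -m jog '[[[19.3,0,5.2,0,0,0,0],[19.3,0,5.2,0,0,0,0],[11.6,0,3.1,0,0,0,0],[8.7,0,2.3,0,0,0,0],[0,0,0,0,0,0,0]]]' | grep force
python3 - <<'E'
from h import *
s=st();e=s['position']-np.array([.5877,.1335,.062]);print(e@u,e@nl,e[2])
f=bot.grab_frame('scene')
for q in ['reject_tub_center','bar_center']:
  for r in bot.spot_point(q,f)[:1]:e=np.array(r['xyz'])-np.array([.5877,.1335,.062]);print(q,r['conf'],e@u,e@nl,e[2])
E
```

```text
force: [1.2, 0.8, -4.1]
finger_force: 88.3
15.8 [0.5745 0.0211 0.1545] [-3.1388 -0.2616  1.4478] F [ 1.2  0.8 -4.1] w 0.0177 ff 88.3
-0.11313881463914675 -0.0004450308061065958 0.09253260686590584
reject_tub_center 0.68 0.15498351941111066 0.00045684893113486045 0.016100000000000003
bar_center 0.67 0.011703657461160292 0.0023333242448975926 0.153
```

```bash

python3 -m jog '[[[-19.3,0,-5.2,0,0,0,0],[-38.6,0,-10.4,0,0,0,0],[-38.6,0,-10.4,0,0,0,0],[-38.6,0,-10.4,0,0,0,0],[-38.6,0,-10.4,0,0,0,0]]]' | grep force
python3 -m jog '[[[-19.3,0,-5.2,0,0,0,0],[0,0,0,0,0,0,0],[0,0,0,0,0,0,0],[0,0,0,0,0,0,0]]]' | grep force
python3 - <<'E'
from h import *
F=np.array([.5877,.1335,.062])
s=st();e=s['position']-F;print(e@u,e@nl,e[2])
f=bot.grab_frame('scene');save(f,'sc3')
for q in ['reject_tub_center','bar_center','lever_end','lever_axis']:
  for r in bot.spot_point(q,f)[:1]:e=np.array(r['xyz'])-F;print(q,r['conf'],e@u,e@nl,e[2])
cv2.imwrite('pics/sc3c.png',cv2.resize(f['img'][90:260,290:500,::-1],None,fx=3.5,fy=3.5))
# lever: push height: bar centre up (rel flap_line floor)
ax=F+.012*u;ax[2]=.214
tcp=F+(-.10-.1947)*u; tcp[2]=.268+.0686
go((tcp,down(83.05,np.radians(15)),5,0),)
E
```

```text
force: [0.1, -0.8, -1.2]
finger_force: 88.6
force: [1.0, 0.2, -1.6]
finger_force: 88.6
16.85 [ 0.55  -0.177  0.155] [-3.139  -0.2621  1.4478] F [ 1.   0.2 -1.6] w 0.0174 ff 88.6
-0.3127433974833029 -0.0001493245923171838 0.09302214443329435
reject_tub_center 0.76 0.15325007224686246 0.001454426461334809 0.018500000000000003
bar_center 0.66 -0.22404255486171176 0.0007959968824521866 0.0242
lever_end 0.69 -0.05330724220264633 0.005087035359460593 0.2249
lever_axis 0.71 0.007735511664843538 0.0026555337096465827 0.1533
[12.9,-0.1,-34.1,-0,0,-0,0],
[12.9,-0.1,-34.1,-0,0,-0,0],
[12.9,-0.1,-34.1,-0,0,-0,0],
[12.9,-0.1,-34.1,-0,0,-0,0],
[12.9,-0.1,-34.1,-0,0,-0,0],
--
```

View pics/sc3c.png

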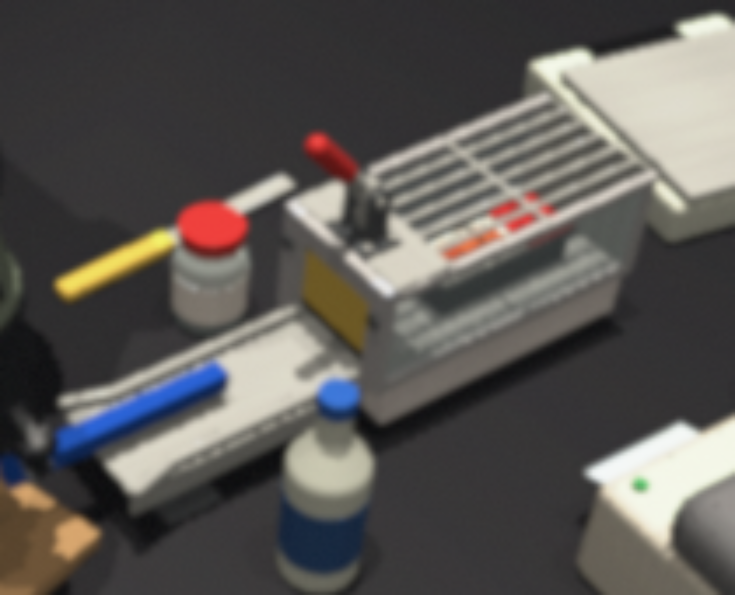

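The flap hangs shut (yellow panel at (335,300)), the tub lies inside past it, and the lever is still open. Raising the bar tip to lever height.

```bash

python3 -m jog '[[[13,0,-34,0,0,0,0],[13,0,-34,0,0,0,0],[13,0,-34,0,0,0,0],[13,0,-34,0,0,0,0],[13,0,-34,0,0,0,0]]]' | grep force
python3 -m jog '[[[0,0,0,0,0,0,0],[0,0,0,0,0,0,0]]]' | grep force
python3 d.py wr5
python3 - <<'E'
from h import *
F=np.array([.5877,.1335,.062])
tcp=F+(-.07-.1947)*u; tcp[2]=.268+.0686
go((tcp,down(83.05,np.radians(15)),2,0),)
E
```

```text
force: [-0.1, 0.5, -0.2]
finger_force: 88.5
force: [0.1, -0.3, -1.5]
finger_force: 88.7
17.8 [ 0.5527 -0.1588  0.3364] [-3.1404 -0.2614  1.4481] F [ 0.1 -0.3 -1.5] w 0.018 ff 88.7
top bar_center [ 0.5623 -0.064   0.2642] 0.84 along -0.1991 left 0.0013 up 0.2022
top reject_tub_center [0.6052 0.2879 0.082 ] 0.68 along 0.1554 left 0.0013 up 0.02
top lever_end [0.5861 0.0816 0.283 ] 0.77 along -0.0517 left -0.0047 up 0.221
top lever_axis [0.5905 0.1433 0.2125] 0.9 along 0.0101 left -0.0016 up 0.1505
scene bar_center [ 0.5623 -0.0693  0.2651] 0.94 along -0.2044 left 0.0007 up 0.2031
scene reject_tub_center [0.6035 0.2849 0.0812] 0.57 along 0.1522 left 0.0026 up 0.0192
scene lever_end [0.5811 0.0802 0.2833] 0.61 along -0.0537 left 0.0001 up 0.2213
scene lever_axis [0.5834 0.142  0.2167] 0.82 along 0.0079 left 0.0053 up 0.1547
TCP along -0.29438359170175044 left -0.0006549474414311488 up 0.2744470837625901 yaw 82.96974945496896
0.74 ((-311.96441650390625, 1.3864707946777344), (18.51466178894043, 27.54720115661621), 12.07145881652832)
[14.6,-0.3,3.5,-0.001,0,-0.001,0],
[14.6,-0.3,3.5,-0.001,0,-0.001,0],
--
```

```bash

python3 -m jog '[[[19.3,0,5.2,0,0,0,0],[19.3,0,5.2,0,0,0,0],[14.5,0,3.9,0,0,0,0],[14.5,0,3.9,0,0,0,0],[14.5,0,3.9,0,0,0,0]]]' | grep -i force
python3 -m jog '[[[9.7,0,2.6,0,0,0,0],[9.7,0,2.6,0,0,0,0],[9.7,0,2.6,0,0,0,0],[0,0,0,0,0,0,0]]]' | grep -i force
cat > e.py <<'E'
from h import *
F=np.array([.5877,.1335,.062])
s=st();e=s['position']-F;print('tip',e@u+.1947,e@nl,'barz',s['position'][2]-.0686)
for n in ['scene','top']:
  f=bot.grab_frame(n)
  for q in ['reject_tub_center','bar_center','lever_end']:
    for r in bot.spot_point(q,f)[:1]:e=np.array(r['xyz'])-F;print(n,q,round(r['conf'],2),np.round([e@u,e@nl,e[2]],3), 'ang',round(np.arctan2(e@u-.012,e[2]-.152)+.7,2))
E
python3 e.py
```

```text
force: [-0.2, -7.2, 1.2]
finger_force: 88.8
force: [0.3, -3.6, 1.1]
finger_force: 89.0
19.3 [ 0.5671 -0.0439  0.3362] [-3.1397 -0.2618  1.4482] F [ 0.3 -3.6  1.1] w 0.0173 ff 89.0
tip 0.016123579903865676 -0.0009696187385507693 barz 0.2675579858831517
scene reject_tub_center 0.6 [0.152 0.004 0.018] ang 3.03
scene bar_center 0.63 [-0.083 -0.002  0.206] ang -0.36
scene lever_end 0.78 [0.033 0.002 0.244] ang 0.92
top reject_tub_center 0.97 [0.154 0.002 0.022] ang 3.01
top bar_center 0.77 [-0.088 -0.     0.203] ang -0.4
top lever_end 0.59 [0.032 0.    0.238] ang 0.93
```

```bash

python3 -m jog '[[[9.7,0,2.6,0,0,0,0],[9.7,0,2.6,0,0,0,0],[4.8,0,1.3,0,0,0,0],[0,0,0,0,0,0,0],[0,0,0,0,0,0,0]]]' | grep -i force
python3 e.py
```

```text
force: [-0.6, 0.4, -1.0]
finger_force: 88.6
20.2 [ 0.5699 -0.02    0.3358] [-3.139  -0.2614  1.4473] F [-0.6  0.4 -1. ] w 0.0175 ff 88.6
tip 0.04016223300569624 -0.0008609487874219543 barz 0.26716947448772665
scene reject_tub_center 0.62 [0.152 0.002 0.018] ang 3.03
scene bar_center 0.78 [-0.066 -0.002  0.208] ang -0.25
scene lever_end 0.45 [0.079 0.004 0.218] ang 1.49
top reject_tub_center 0.89 [0.153 0.001 0.022] ang 3.02
top bar_center 0.82 [-0.064  0.     0.202] ang -0.29
top lever_end 0.82 [ 0.079 -0.001  0.212] ang 1.54
```

The lever is at its stop (about 1.5 rad). Retreating and returning the bar to its original spot.

```bash

python3 -m jog '[[[-38.6,0,-10.4,0,0,0,0],[-38.6,0,-10.4,0,0,0,0],[-38.6,0,-10.4,0,0,0,0],[-38.6,0,-10.4,0,0,0,0],[0,0,0,0,0,0,0]]]' | tail -1
python3 - <<'E'
from h import *
st()
go(([.4196,-.3957,.16],down(104.2,np.radians(15)),8,0),)
E
```

```text
finger_force: 88.6
21.1 [ 0.5489 -0.1844  0.3361] [-3.1392 -0.2588  1.4403] F [ 0.1  0.8 -1. ] w 0.0175 ff 88.6
[-33,-12.6,14.1,0.012,0,-0.046,0],
[-32.4,-13.9,14.2,0.012,0,-0.046,0],
[-31.7,-15.2,14.4,0.012,0,-0.046,0],
[-31,-16.4,14.6,0.012,0,-0.046,0],
[-30.2,-17.7,14.8,0.012,0,-0.046,0],
[-29.4,-18.9,15,0.012,0,-0.046,0],
[-28.5,-20,15.2,0.012,0,-0.046,0],
[-27.6,-21.1,15.4,0.012,0,-0.046,0],
--
```

```bash

python3 -m jog '[[[-33,-12.5,14,0.012,0,-0.046,0],[-32.5,-14,14,0.012,0,-0.046,0],[-31.5,-15,14.5,0.012,0,-0.046,0],[-31,-16.5,14.5,0.012,0,-0.046,0],[-30,-17.5,15,0.012,0,-0.046,0]]]' | tail -1
python3 -m jog '[[[-29.5,-19,15,0.012,0,-0.046,0],[-28.5,-20,15,0.012,0,-0.046,0],[-27.5,-21,15.5,0.012,0,-0.046,0],[0,0,0,0,0,0,0],[0,0,0,0,0,0,0]]]' | tail -1
python3 - <<'E'
from h import *
st()
go(([.4196,-.3957,.100],down(104.2,np.radians(15)),3,0),)
f=bot.grab_frame('top')
for r in bot.spot_point('bar_center',f)[:1]:print(r)
E
```

```text
finger_force: 88.6
finger_force: 88.6
22.1 [ 0.4225 -0.3905  0.1593] [-3.1412 -0.2627  1.8263] F [ 1.2  0.  -1. ] w 0.0172 ff 88.6
[-6.5,-1.4,18.7,-0.001,-0,0.002,0],
[-6.5,-1.4,18.7,-0.001,-0,0.002,0],
[-6.5,-1.4,18.7,-0.001,-0,0.002,0],
--
{'xyz': [0.4001, -0.3, 0.0889], 'conf': 0.67}
```

```bash

python3 -m jog '[[[-6.5,-1.4,18.7,0,0,0,0],[-6.5,-1.4,18.7,0,0,0,0],[-6.5,-1.4,18.7,0,0,0,0],[0,0,0,0,0,0,0]]]' | grep -E "pos|force"
python3 -m jog '[[[-0.5,0,2,0,0,0,0],[-0.3,0,1,0,0,0,0],[0,0,0,0,0,0,0]]]' | grep -E "pos|force"
```

```text
position: [0.4199, -0.3944, 0.0993]
force: [-0.4, 0.4, -0.8]
finger_force: 88.5
position: [0.4203, -0.3956, 0.0983]
force: [-0.5, -0.4, -1.4]
finger_force: 88.6
```

```bash

python3 -m jog '[[[-0.4,0,1.4,0,0,0,0],[0,0,0,0,0,0,0]]]' | grep -E "pos|force"
python3 -m jog '[[[0,0,0,0,0,0,0.42],[0,0,0,0,0,0,0.42],[0,0,0,0,0,0,0.42],[0,0,0,0,0,0,0.42]]]' | grep -E "pos|force|width"
python3 -m jog '[[[3.9,0,-14.5,0,0,0,0.42],[7.8,0,-29,0,0,0,0.42],[10.4,0,-38.6,0,0,0,0.42],[10.4,0,-38.6,0,0,0,0.42],[0,0,0,0,0,0,0.42]]]' | grep -E "pos|force"
python3 - <<'E'
from h import *
st();F=np.array([.5877,.1335,.062])
for n in ['top','scene']:
  f=bot.grab_frame(n)
  if n=='scene':save(f,'end')
  for q in ['bar_center','reject_tub_center','lever_end','good_tub_a_center','jar_center','bottle_center']:
    for r in bot.spot_point(q,f)[:2]:
      e=np.array(r['xyz'])-F;print(n,q,np.round(r['xyz'],3),round(r['conf'],2),np.round([e@u,e@nl,e[2]],3))
E
```

```text
position: [0.4201, -0.3958, 0.0966]
force: [-0.1, 0.6, 5.0]
finger_force: 89.3
position: [0.4197, -0.3957, 0.096]
force: [-0.1, 0.6, -1.1]
grip_width: 0.0358
finger_force: 0.0
position: [0.4207, -0.397, 0.2269]
force: [0.4, -0.9, -0.1]
finger_force: 0.0
24.0 [ 0.4207 -0.397   0.2269] [ 3.1371 -0.2556  1.8286] F [ 0.4 -0.9 -0.1] w 0.0355 ff 0.0
top bar_center [ 0.396 -0.306  0.027] 0.86 [-0.459  0.137 -0.035]
top reject_tub_center [0.607 0.288 0.084] 0.92 [ 0.155 -0.001  0.022]
top lever_end [0.598 0.21  0.273] 0.82 [ 0.078 -0.001  0.211]
top good_tub_a_center [ 0.541 -0.409  0.039] 0.69 [-0.545 -0.019 -0.023]
top jar_center [0.442 0.116 0.052] 0.98 [-0.035  0.142 -0.011]
top bottle_center [ 0.713 -0.009  0.094] 0.93 [-0.126 -0.142  0.032]
scene bar_center [ 0.396 -0.305  0.027] 0.81 [-0.459  0.137 -0.035]
scene reject_tub_center [0.603 0.289 0.08 ] 0.58 [0.156 0.003 0.018]
scene lever_end [0.596 0.21  0.277] 0.6 [0.077 0.001 0.215]
scene good_tub_a_center [ 0.54  -0.409  0.036] 0.64 [-0.545 -0.018 -0.026]
scene good_tub_a_center [ 0.399 -0.305  0.03 ] 0.29 [-0.458  0.134 -0.032]
scene jar_center [0.442 0.115 0.052] 0.9 [-0.036  0.142 -0.01 ]
scene bottle_center [ 0.712 -0.007  0.097] 0.85 [-0.124 -0.14   0.035]
```

View pics/end.png

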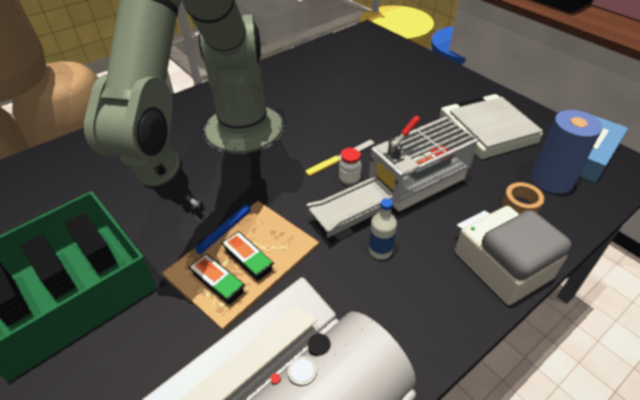

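The lever is thrown forward at (411,125), the flap is shut at (386,175), the tub is inside at (432,155), and the bar lies flat on the board at (223,228). The green tubs, jar and bottle haven't moved.

```bash
python3 -c "
from workcell import bot
print(bot.job_done())"
```

```text
the job is handed in; nothing more can be done
None
```

The job is handed in at about 24 s of the 72 s allowed: the red-labelled tub is in the reject box about 155 mm past the flap, which is shut with the lever at its stop; the bar lies flat on the chipboard and the green tubs, jar and bottle stand where they were, but the hand-in returned no verdict.

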